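Clamp a blank in the drill jig with the slip-clutch thumbscrew

ROBOT

A 6-joint arm with a two-finger parallel gripper is mounted at the origin on the work surface. World frame = base frame: x ahead of the robot, y to its left, z up, the work surface at z = 0. Lengths are in m, angles in rad, forces in N, time in s.
With the tool pointing down it reaches from about 0.3 to 0.875 m from the base axis. Payload 6.4 kg.
Tool frame: the origin (TCP) lies at the very end of the fingers, on their centre line; the grasp point (between the pads) lies 19 mm behind it; z points along the fingers, y is the line along which they close (so a half turn about z gives the same grasp; the last joint's range is limited). The gripper opens to 85 mm and grips with 20 to 120 N. Pads are 22 mm wide; open, the fingers measure 114 mm over their backs; the gripper's body (76 mm by 85 mm) begins 54 mm behind the grasp point. The pads swing forward as they close: fully open they stand 13 mm farther back than shut.
Start: joints at [1.122, 0.181, 1.607, -0, 1.354, -0.206], TCP at [0.138, 0.558, 0.231] pointing down, gripper open.
Joint ranges: [-2.99, 2.99], [-0.89, 2.07], [0.3, 2.58], [-1.14, 4.28], [0, 2.63], [-3.12, 3.12]. Speed limits (rad/s): [2.57, 2.57, 3.01, 3.14, 3.14, 3.14].

INTERFACE

Orientations are given as a unit quaternion [w, x, y, z].
In Python, from bench import ctrl gives the robot as it stands.
- The arm moves only by the tool jog_arm, never from a script. Its argument "series" is a list that holds one entry, the list of rows, each a list of 7 numbers: the shift along the tool's x, y, z in mm, then the turn, a rotation vector about the tool's x, y, z in rad, then the finger opening in mm, from 0 to 85.4. In form: [[[tx, ty, tz, rx, ry, rz, gripper], ...]]. A call has exactly 10 rows; each row shifts and turns the commanded pose from where the row before left it, along the tool's axes as they then stand; what a row does not reach is not made up. A row lasts 1/10 s, in which the tool goes at most 50 mm and 8.59 degrees, less where a joint would pass 70% of its speed; a pose out of reach is approached as far as the arm can. A call with a gripper value outside its range is refused whole. The fingers move at their own pace and stop on an object; the grip force is fixed at half the most. Time passes only in rows, so rows that do not move let the fingers close, or fill a call up. It gives the time, the measured TCP pose, the force, the opening and the grip force at its end, in the units of the state.
- ctrl.get_obs(): the state, without advancing time (a new reading comes with each control period).
- ctrl.camera(name): name is "scene" or "top" or "wrist"; returns a dict with "frame" (420x560x3 uint8, blue, green, red), "z_map" (420x560 float32, m along the optical axis (not along the pixel's ray), 0 where there is no reading), "fx", "fy", "cx", "cy" (pixels), "xyz" and "rotation" of the camera in the world. Camera axes: x right, y down, z forward; pixel columns grow to the right and rows downward; lengths in m; the calibration is good to about 2 mm. A picture is of the moment at which its call begins.
- ctrl.hand_in(): hands the job in; it is judged then, once.
The state is a dict: "time_s": time; "q": joint angles; "dq": joint speeds; "joint_efforts": joint torques, N m; "eef_pos": TCP position; "eef_rot": TCP orientation; "wrist_force": force on the tool from outside, world axes, zero at the start; "torque": the same for the moment, N m; "opening": opening from 0.0 (shut) to 1.0 (fully open); "grasp_force": force on a finger pad.
Only numpy, scipy, OpenCV 4.12 (cv2) and the standard library are available. Lean on these libraries where they do the work, as an engineer would, in place of code of your own. Each camera call takes 0.05 s, during which the arm holds its last target. There are 200 camera calls.

TASK

Slide the aluminium blank lengthwise into the red drill jig, from its open flared end, until it lies flat on the bed with its end home against the steel back stop; bring it up to the stop gently, never ramming it. Then clamp it by turning the thumbscrew clockwise, and stop as soon as its clutch slips for the first time, when the knob's red mark has just begun to part from the collar's white mark. Let go and leave the blank clamped there, and leave the oil bottle, wrench and parts bin where they are.

Things in the scene. Friction and masses are not known exactly. Their poses are not given: they have to be found in the camera images.
- jig: Fixed drill jig: grey bed plate 130 x 124 mm, its top 20 mm above the bench, under a red bridge. Origin: on the bench, on the thumbscrew's vertical axis; x points along the channel from its open mouth (robot's side) to the back stop. Bed: x -70 to +60 mm. Two steel rails 10 mm high leave a channel 35 mm wide, centred on y = 0, x -45 to +35 mm; before that they flare.
- stop: Fixed dark steel back stop at the channel's end, 12 x 50 x 18 mm, rigid. Origin: lower middle of the face that the blank meets, on the bed, 40 mm beyond the thumbscrew's axis. Ramming the blank against it with more than 30 N spoils the job.
- seat (a point): Where the middle of the blank's underside lies when it is home: on the bed, on the channel's centre line, 40 mm before the thumbscrew's axis, 80 mm before the stop's face. Axes as the jig's.
- blank: Loose aluminium bar 160 x 30 x 16 mm, 0.15 to 0.29 kg, dark holes near both (like) ends, blue line across the middle; flat on the bench at first. Origin: centre of underside; x along its length, z up. Home, its last 50 mm stick out beyond the bed: held there, 50 mm behind its middle, the gripper clears the bridge. Let go, it rests flat on the bed without tipping.
- spindle: Steel spindle with a brass foot 20 mm in diameter, under the bridge on the thumbscrew's axis. Origin: centre of the foot's underside. It does not rotate; it comes down 3 mm per radian of the collar. At first the foot stands 2.5 to 5.5 mm above the top of a blank lying on the bed.
- collar: Black disc 58 mm in diameter, 6 mm thick, just above the bridge, with a white mark at its rim on its +x axis. Origin: on the axis, its underside, 119 mm above the bench. It is fixed to the screw and stands still once the spindle is tight. Held by the screw's friction, it stays when the knob is let go.
- knob: Ribbed round knob 38 mm in diameter, 32 mm tall, red mark on its +x axis. Origin: on the axis, its underside, 125 mm up; height constant. Clockwise from above tightens. A drag clutch joins it to the collar: running free 0.13 N m, rising when tight, slips at 0.35 N m (level). Marks in line at first, direction varies; turn needed 0.8 to 2.2 rad. Over 0.5 rad of slip spoils the job.
- oiler: Bystander: yellow oil bottle with red cap, 52 mm in diameter, 150 mm tall. Origin: centre of its underside.
- wrench: Bystander: steel wrench 150 mm long lying flat. Origin: centre of its underside.
- parts_bin: Bystander: blue open parts bin 100 x 100 x 50 mm with one divider. Origin: centre of its underside.
- mouth (a point): Centre of the channel's flared mouth, on the bed, 64 mm before the thumbscrew's axis; here the flare is about 55 mm wide, narrowing to 35 mm within 19 mm. A sloped steel lip, 26 mm wide, leads up onto the bed from 84 mm (14 mm above the bench) to 70 mm before the axis. Axes as the jig's.
- bridge (a point): Centre of the top of the jig's red bridge, 115 mm above the bench, on the thumbscrew's axis. Crosspiece: x -17 to +17 mm, 20 mm thick; uprights 30 x 14 mm at y = +-53 mm. The blank goes in beneath the crosspiece. Axes as the jig's.
Things that resemble listed ones, but are neither listed nor needed, are in the scene too. Of the things that look like the blank, the smallest one is meant. There is more than one size of the jig; the one meant has the size given above.

How it is judged:
On the way, in this order (a step that is already met when the one before it is completed fails the run):
1. the blank lies flat on the bed, let go, home against the back stop (within 2 mm) and square in the channel, not yet clamped (x of blank in the frame of seat above -0.002 m and z of blank in the frame of seat below 0.002 m and distance between blank and seat below 0.006 m and angle between the x axis of blank and the x axis of jig, either way round below 0.06 rad and angle between blank's own z axis and vertical below 0.03 rad and contact force between spindle and blank below 1 N and contact force between the fingers and blank below 0.5 N), for 0.2 s.
2. the thumbscrew is tightened on the blank until its clutch slips (contact force between spindle and blank above 50 N and angle between the x axis of knob and the x axis of collar, either way round above 0.02 rad), for 0.05 s.
At the end, for the whole second after the job is handed in: The blank lies flat and still on the bed, its end within 2 mm of the back stop, square in the channel (0.06 rad) and its middle within 6 mm of the seat point, clamped by the spindle with more than 10 N; the knob stands 0.02 to 0.5 rad past the collar's mark (slipped once, not run on) (x of blank in the frame of seat above -0.002 m and distance between blank and seat below 0.006 m and angle between the x axis of blank and the x axis of jig, either way round below 0.06 rad and angle between blank's own z axis and vertical below 0.03 rad and contact force between spindle and blank above 10 N and angle between the x axis of knob and the x axis of collar, either way round between 0.02 and 0.5 rad and linear speed of blank below 0.01 m/s); the robot touches nothing.
It fails at once if the blank rammed against the stop (over 30 N) (contact force between blank and stop above 30 N).
It fails at once if the clutch run on past its first slip (over 0.5 rad) (angle between the x axis of knob and the x axis of collar, either way round above 0.5 rad).
It fails at once if the oil bottle moved or tipped (distance of oiler from where it was at the start of the episode above 0.02 m or angle between oiler's own z axis and vertical above 0.3 rad).
It fails at once if the wrench moved (distance of wrench from where it was at the start of the episode above 0.02 m).
It fails at once if the parts bin moved (distance of parts_bin from where it was at the start of the episode above 0.02 m).
It also fails if it takes over 72 s, if anything falls off the work surface, if the arm or the gripper's body presses on something with over 40 N, if the wrist force passes 120 N, or if a joint passes its speed limit or range.

## Working session

There is one attempt and no reset: what is moved stays moved. The work goes in short steps, Python scripts to look and compute and a tool call to move; the robot and the scene stay as the last step left them, time stands still between calls to the robot, and variables do not carry over. Pictures are saved under pics/ and viewed, at most 10 in all, crops included, and the job is handed in when it is done.

Besides the shell and the picture viewer there is one more tool, called after ">>>" in YAML: its name, and indented under it one key for each argument. jog_arm: Moves the arm, as the interface text tells. Its arguments: {"type":"object","properties":{"series":{"type":"array"}},"required":["series"]}

```bash
mkdir -p pics; cat > h.py <<'E'
import numpy as np, cv2
from bench import ctrl
from scipy.spatial.transform import Rotation as R
def cam(n):
    c=ctrl.camera(n); M=np.array(c["rotation"],float)
    if M.size==4: M=R.from_quat(np.roll(M.ravel(),-1)).as_matrix()
    c["R"]=M.reshape(3,3); c["t"]=np.array(c["xyz"],float); return c
def dirs(c,uv):
    uv=np.atleast_2d(np.array(uv,float)); d=np.c_[(uv[:,0]-c["cx"])/c["fx"],(uv[:,1]-c["cy"])/c["fy"],np.ones(len(uv))]
    return d@c["R"].T
def onplane(c,uv,z):
    d=dirs(c,uv); return c["t"]+d*((z-c["t"][2])/d[:,2])[:,None]
def cloud(c):
    v,u=np.mgrid[0:420,0:560]; d=dirs(c,np.c_[u.ravel(),v.ravel()])
    P=c["t"]+d*c["z_map"].reshape(-1,1); P[c["z_map"].ravel()==0]=np.nan
    return P.reshape(420,560,3)
def proj(c,P):
    p=(np.atleast_2d(P)-c["t"])@c["R"]; return np.c_[p[:,0]/p[:,2]*c["fx"]+c["cx"],p[:,1]/p[:,2]*c["fy"]+c["cy"]]
E
python3 - <<'E'
from h import *
import pickle
o=ctrl.get_obs(); print({k:np.round(v,3) for k,v in o.items()})
for n in("scene","top"):
    c=cam(n); cv2.imwrite(f"pics/{n}0.png",c["frame"]); pickle.dump(c,open(n+"0.pkl","wb")); print(n,c["t"],c["R"].round(3).tolist(),c["fx"],c["cx"],c["cy"])
E
```

```text
{'time_s': np.float64(0.0), 'q': array([ 1.122,  0.182,  1.608, -0.   ,  1.354, -0.206]), 'dq': array([ 0.002,  0.001, -0.002,  0.001,  0.002,  0.001]), 'joint_efforts': array([ 2.0000e-03, -4.4486e+01, -3.5135e+01, -0.0000e+00,  9.0000e-03,
        0.0000e+00]), 'eef_pos': array([0.138, 0.558, 0.23 ]), 'eef_rot': array([-0.   ,  0.121,  0.993, -0.001]), 'wrist_force': array([-0.854, -0.097,  0.638]), 'torque': array([-0.002,  0.029, -0.033]), 'grasp_force': np.float64(0.0), 'opening': np.float64(1.0)}
scene [ 0.92938423 -0.62218482  0.86021375] [[0.899, 0.299, -0.321], [0.438, -0.645, 0.626], [-0.02, -0.703, -0.711]] 439.0034425216849 279.98203881926827 202.09955924031527
top [0.4664845  0.02567983 1.11529428] [[0.024, -0.996, 0.09], [-0.999, -0.021, 0.032], [-0.03, -0.091, -0.995]] 381.35396219578223 272.6885787820215 210.20826519919206
```

View pics/scene0.png

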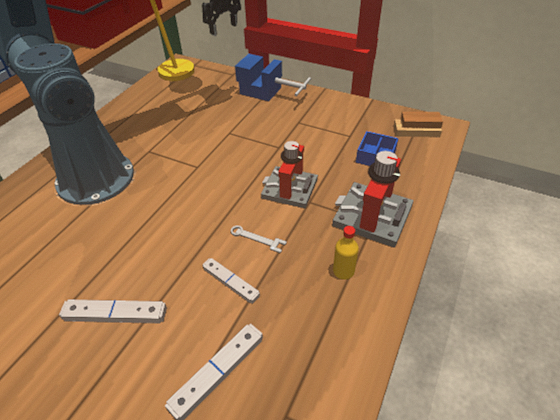

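View pics/top0.png

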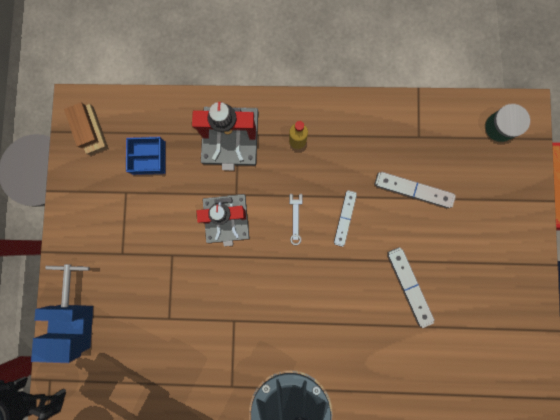

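Top view: three blank-like bars at (346,218), (415,190) and (411,287). The one at (346,218), about 55 px or 160 mm long, is the smallest, so it is the one meant. There are two jigs, at (225,215) and (228,135). The one at (225,215) has a bed about 44 px or 130 mm long, so it fits; the other is about 57 px. In the scene view these are at (231,279) and (289,180). I'll measure next, and confirm in one crop.

```bash
cat > m.py <<'E'
from h import *
import pickle
T=pickle.load(open("top0.pkl","rb"));S=pickle.load(open("scene0.pkl","rb"))
def show(name,c,x0,y0,x1,y1,k):
    return cv2.resize(c["frame"][y0:y1,x0:x1],None,fx=k,fy=k,interpolation=cv2.INTER_CUBIC)
a=show("t",T,190,180,370,255,4); b=show("s",S,190,130,330,310,2)
im=np.zeros((600,800,3),np.uint8); im[:300,:720]=a; b=cv2.resize(S["frame"][130:310,190:330],(233,300)); im[300:600,:233]=b
b=cv2.resize(S["frame"][130:210,250:330],(300,300),interpolation=cv2.INTER_CUBIC); im[300:,240:540]=b
cv2.imwrite("pics/crop1.png",im)
def bars(c,z,nm):
    h=cv2.cvtColor(c["frame"],cv2.COLOR_BGR2HSV); P=cloud(c)
    m=((h[...,1]<60)&(h[...,2]>120)&(P[...,2]<0.05)&(P[...,2]>-.02)&(P[...,0]<0.9)).astype(np.uint8)
    m=cv2.morphologyEx(m,cv2.MORPH_CLOSE,np.ones((5,5)))
    n,l,s,ce=cv2.connectedComponentsWithStats(m)
    for i in range(1,n):
        if s[i,4]<250: continue
        v,u=np.where(l==i); Q=onplane(c,np.c_[u,v],z)[:,:2].astype(np.float32)
        (ctr,sz,ang)=cv2.minAreaRect(Q); bp=cv2.boxPoints((ctr,sz,ang)); e=bp[1]-bp[0]; f=bp[2]-bp[1]; L=e if np.linalg.norm(e)>np.linalg.norm(f) else f
        print(nm,ce[i].round(),"ctr",np.round(ctr,4),"size",np.round(sz,4),"yaw",round(float(np.arctan2(L[1],L[0])),3),"depth z",np.nanmedian(P[v,u,2]).round(4))
bars(T,.016,"top");bars(S,.016,"scene")
# bed, red bridge, white cap from depth
for nm,c,(x0,y0,x1,y1) in (("top",T,(195,185,260,255)),("scene",S,(255,130,325,210))):
    P=cloud(c)[y0:y1,x0:x1].reshape(-1,3); 
    for lo,hi in((.016,.024),(.11,.118),(.122,.128),(.15,.165)):
        q=P[(P[:,2]>lo)&(P[:,2]<hi)]
        if len(q)<5: continue
        r=cv2.minAreaRect(q[:,:2].astype(np.float32)); bp=cv2.boxPoints(r)
        print(nm,lo,len(q),"z",np.median(q[:,2]).round(4),"ctr",np.round(r[0],4),np.round(r[1],4),"ang",round(r[2],1))
E
python3 m.py
```

```text
top [228. 155.] ctr [0.7214 0.1985] size [0.1596 0.0767] yaw 1.5 depth z 0.0259
top [415. 189.] ctr [ 0.6358 -0.3469] size [0.2278 0.0438] yaw 1.289 depth z 0.0227
top [345. 218.] ctr [ 0.548  -0.1475] size [0.0311 0.1626] yaw -0.225 depth z 0.0156
top [295. 219.] ctr [ 0.542  -0.0051] size [0.1446 0.0376] yaw 0.02 depth z 0.0067
top [227. 234.] ctr [0.4899 0.1938] size [0.0572 0.1222] yaw -1.486 depth z 0.0204
top [411. 287.] ctr [ 0.3581 -0.333 ] size [0.2293 0.043 ] yaw 0.419 depth z 0.0229
scene [334.   3.] ctr [0.1567 1.4099] size [0.3442 0.1333] yaw 0.401 depth z -0.0038
scene [436.  16.] ctr [0.6488 1.4997] size [0.2064 0.5062] yaw -0.01 depth z 0.0159
scene [113. 184.] ctr [ 0.0806 -0.0053] size [0.0623 0.1919] yaw -1.557 depth z 0.0101
scene [271. 184.] ctr [0.4879 0.1852] size [0.0441 0.1216] yaw -1.158 depth z 0.0171
scene [302. 188.] ctr [0.5754 0.2007] size [0.0589 0.1216] yaw -1.447 depth z 0.0171
scene [350. 204.] ctr [0.7199 0.2012] size [0.1591 0.072 ] yaw 1.57 depth z 0.0236
scene [391. 217.] ctr [0.8347 0.1991] size [0.1598 0.0706] yaw 1.559 depth z 0.0232
scene [2
[... 176 characters left out ...]
309.] ctr [ 0.3582 -0.3309] size [0.2273 0.0436] yaw 0.416 depth z 0.02
scene [212. 371.] ctr [ 0.6343 -0.3463] size [0.2282 0.0431] yaw 1.295 depth z 0.0201
top 0.016 1000 z 0.0198 ctr [0.5324 0.1976] [0.1433 0.1236] ang 7.0
top 0.11 325 z 0.1144 ctr [0.544  0.1994] [0.0339 0.1248] ang 7.1
top 0.122 154 z 0.1248 ctr [0.5442 0.1997] [0.0553 0.0559] ang 1.2
top 0.15 179 z 0.1578 ctr [0.5438 0.1988] [0.036  0.0374] ang 57.2
scene 0.016 559 z 0.0176 ctr [0.5414 0.192 ] [0.1305 0.1265] ang 6.5
scene 0.11 149 z 0.1119 ctr [0.553  0.1932] [0.1246 0.0419] ang 87.3
scene 0.122 61 z 0.123 ctr [0.5492 0.1864] [0.0555 0.0397] ang 21.3
scene 0.15 114 z 0.1542 ctr [0.5451 0.1959] [0.0338 0.0401] ang 24.4
```

View pics/crop1.png

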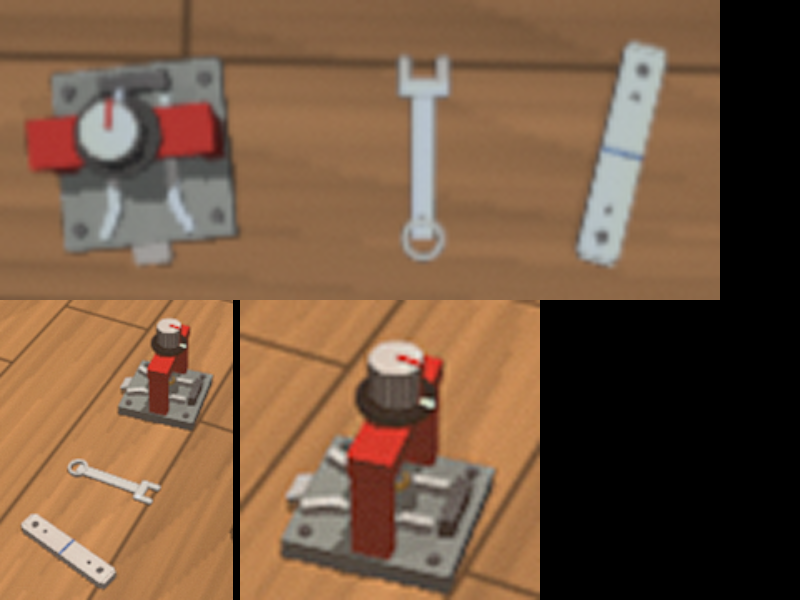

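Crop: the short blank is at crop (622,152), with a blue line and holes. The small jig has its lip at (152,253), its back stop at (135,80), and its knob at (108,128) with the red mark pointing up (+x). Both picks are confirmed. I'll go to a wrist viewpoint in front of the jig, then on to the blank.

```bash
cat >> h.py <<'E'
def toolrot(yaw_x):  # tool pointing down, tool x at world angle yaw_x
    x=np.array([np.cos(yaw_x),np.sin(yaw_x),0]); z=np.array([0,0,-1.]); return np.c_[x,np.cross(z,x),z]
def go(p,yaw=None,obs=None):
    o=ctrl.get_obs() if obs is None else obs; M=R.from_quat(np.roll(o["eef_rot"],-1)).as_matrix()
    d=M.T@(np.array(p)-o["eef_pos"])*1000; r=np.zeros(3)
    if yaw is not None: r=R.from_matrix(M.T@toolrot(yaw)).as_rotvec()
    print("pos",o["eef_pos"].round(4),"toolx yaw",np.arctan2(M[1,0],M[0,0]).round(4),"shift mm",d.round(2),"turn",r.round(4)); return d,r
E
python3 - <<'E'
from h import *
go([.42,.19,.30],np.pi+.122)
E
```

```text
pos [0.138  0.5577 0.2305] toolx yaw 2.8988 shift mm [-362.09 -289.21  -69.18] turn [-0.0015 -0.0006 -0.3648]
```

>>> jog_arm:
  series:
    - [[-36,-29,-7,0,0,0,85],[-36,-29,-7,0,0,0,85],[-36,-29,-7,0,0,0,85],[-36,-29,-7,0,0,0,85],[-36,-29,-7,0,0,0,85],[-36,-29,-7,0,0,0,85],[-36,-29,-7,0,0,0,85],[-36,-29,-7,0,0,0,85],[-36,-29,-7,0,0,0,85],[-36,-29,-7,0,0,0,85]]

```text
time_s: 1.1
eef_pos: [0.4185, 0.1884, 0.3014]
eef_rot: [-0.0, 0.121, 0.993, 0.0]
wrist_force: [0.4, 1.1, -0.5]
opening: 0.993
grasp_force: 0.0
```

```bash
python3 - <<'E'
from h import *
import pickle
c=cam("wrist"); pickle.dump(c,open("w1.pkl","wb")); cv2.imwrite("pics/w1.png",c["frame"]); print(c["t"],c["R"].round(3).tolist(),c["fx"],c["cx"],c["cy"])
go([.501,-.138,.20],-.225+np.pi)
E
```

```text
[0.34202403 0.20701236 0.44414229] [[0.239, 0.924, 0.297], [0.971, -0.228, -0.072], [0.002, 0.306, -0.952]] 309.86064895489 282.2439942108899 212.90441860385994
pos [0.4229 0.1833 0.3026] toolx yaw 2.8941 shift mm [-153.9  -292.16  104.06] turn [-0.0026  0.0047 -0.0225]
```

View pics/w1.png

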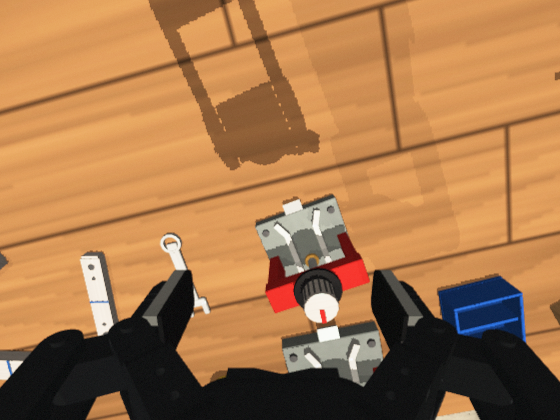

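The wrist view shows the jig at (315,245): lip at (292,207), rails at (285,235) and (318,222), foot at (313,260), knob cap at (320,308). The blank is at (97,290), at the left.

```bash
cat > jig.py <<'E'
from h import *
import pickle,sys
def jig(c):
    P=cloud(c); near=np.hypot(P[...,0]-.545,P[...,1]-.198)<.12
    def rect(m,n):
        q=P[m]; 
        if len(q)<20: print(n,"few");return
        r=cv2.minAreaRect(q[:,:2].astype(np.float32)); print(n,len(q),"z",np.median(q[:,2]).round(4),"ctr",np.round(r[0],4),np.round(r[1],4),"ang",round(r[2],2))
    for lo,hi,n in((.015,.025,"bed"),(.026,.034,"rails/stop"),(.035,.042,"stop"),(.11,.119,"bridge"),(.121,.13,"collar"),(.15,.165,"knob")): rect(near&(P[...,2]>lo)&(P[...,2]<hi),n)
    h=cv2.cvtColor(c["frame"],cv2.COLOR_BGR2HSV)
    red=(((h[...,0]<8)|(h[...,0]>172))&(h[...,1]>120)&(h[...,2]>60)&near)
    k=red&(P[...,2]>.145); v,u=np.where(k)
    if len(u): q=onplane(c,np.c_[u,v],.157); print("mark",len(u),q.mean(0).round(4))
    # rails edges: bright pixels on z~.03 plane ; direction from line fit of rail sides
    br=near&(P[...,2]>.024)&(P[...,2]<.036)&(h[...,1]<60)&(h[...,2]>150)
    n,l,s,ce=cv2.connectedComponentsWithStats(br.astype(np.uint8))
    for i in range(1,n):
        if s[i,4]>25:
            v,u=np.where(l==i);q=onplane(c,np.c_[u,v],.03)[:,:2]; print("rail",s[i,4],q.mean(0).round(4),q.min(0).round(4),q.max(0).round(4))
if __name__=="__main__": jig(pickle.load(open(sys.argv[1],"rb")))
E
python3 jig.py w1.pkl; echo; python3 jig.py top0.pkl; sed -i 's/^bars(T.*$//; /^# bed/,$d' m.py; python3 -c "
from m import *
W=pickle.load(open('w1.pkl','rb')); bars(W,.016,'w')"
```

```text
bed 3853 z 0.0199 ctr [0.5158 0.1972] [0.1082 0.124 ] ang 7.05
rails/stop 695 z 0.0299 ctr [0.5226 0.1983] [0.0843 0.1184] ang 7.65
stop 66 z 0.039 ctr [0.5445 0.2013] [0.0295 0.1179] ang 7.24
bridge 1490 z 0.1148 ctr [0.5409 0.2003] [0.0435 0.124 ] ang 6.66
collar 745 z 0.1249 ctr [0.5394 0.2011] [0.057  0.0461] ang 87.45
knob 946 z 0.1578 ctr [0.5443 0.2007] [0.0377 0.0374] ang 51.47
mark 55 [0.5569 0.2001 0.157 ]
rail 227 [0.5061 0.2195] [0.4778 0.2129] [0.5392 0.2268]
rail 224 [0.5154 0.1733] [0.4852 0.1594] [0.5518 0.1824]
rail 39 [0.5553 0.224 ] [0.5473 0.2199] [0.5612 0.2282]

bed 1045 z 0.0198 ctr [0.5324 0.1978] [0.1433 0.1242] ang 6.95
rails/stop 118 z 0.0294 ctr [0.5182 0.1782] [0.0835 0.1151] ang 67.5
stop 78 z 0.038 ctr [0.5491 0.2052] [0.0977 0.1062] ang 35.83
bridge 332 z 0.1145 ctr [0.544  0.1994] [0.0339 0.1248] ang 7.09
collar 170 z 0.1247 ctr [0.5442 0.1997] [0.0553 0.0559] ang 1.94
knob 179 z 0.1578 ctr [0.5438 0.1988] [0.036  0.0374] ang 57.2
mark 4 [0.5594 0.1984 0.157 ]
rail 37 [0.4957 0.2177] [0.4784 0.2127] [0.5129 0.2237]
rail 33 [0.4994 0.1685] [0.4855 0.158 ] [0.5139 0.1759]
w [302. 230.] ctr [0.5168 0.1966] size [0.1098 0.1237] yaw -1.445 depth z 0.0202
w [174. 251.] ctr [ 0.4964 -0.0017] size [0.0305 0.0602] yaw -0.13 depth z 0.0066
w [ 97. 293.] ctr [ 0.5403 -0.1425] size [0.03   0.1438] yaw -0.226 depth z 0.0154
w [335. 351.] ctr [0.7368 0.2001] size [0.1696 0.1147] yaw 1.092 depth z 0.0261
w [  8. 367.] ctr [ 0.631  -0.3531] size [0.0287 0.0617] yaw -1.018 depth z 0.0218
```

>>> jog_arm:
  series:
    - [[-15.5,-29,8,0,0,0,85],[-15.5,-29,8,0,0,0,85],[-15.5,-29,8,0,0,0,85],[-15.5,-29,8,0,0,0,85],[-15.5,-29,8,0,0,0,85],[-15.5,-29,8,0,0,0,85],[-15.5,-29,8,0,0,0,85],[-15.5,-29,8,0,0,0,85],[-15.5,-29,8,0,0,0,85],[-15,-31,8,0,0,-0.022,85]]

```text
time_s: 2.15
eef_pos: [0.4977, -0.1313, 0.2206]
eef_rot: [-0.0, 0.11, 0.994, 0.0]
wrist_force: [-0.2, 2.0, -0.8]
opening: 0.995
grasp_force: 0.0
```

```bash
python3 - <<'E'
from m import *
W=cam("wrist"); pickle.dump(W,open("w2.pkl","wb")); bars(W,.016,"w2")
go([.501,-.138,.20],-.225+np.pi)
E
```

```text
w2 [ 70. 102.] ctr [ 0.366 -0.33 ] size [0.2148 0.0437] yaw 0.419 depth z 0.0222
w2 [540. 135.] ctr [0.5041 0.1566] size [0.0427 0.0412] yaw 0.113 depth z 0.0205
w2 [394. 196.] ctr [ 0.5401 -0.0067] size [0.1452 0.0365] yaw 0.011 depth z 0.0073
w2 [279. 224.] ctr [ 0.5487 -0.1457] size [0.0301 0.1581] yaw -0.232 depth z 0.0159
w2 [543. 210.] ctr [0.5865 0.1629] size [0.0513 0.0331] yaw 0.13 depth z 0.0204
w2 [537. 318.] ctr [0.779 0.157] size [0.1427 0.0636] yaw 0.047 depth z 0.0267
w2 [ 92. 317.] ctr [ 0.6214 -0.4074] size [0.102  0.0428] yaw 1.288 depth z 0.022
w2 [210. 326.] ctr [ 0.6614 -0.2696] size [0.0686 0.0428] yaw 1.288 depth z 0.0222
pos [ 0.498  -0.1359  0.2193] toolx yaw 2.9203 shift mm [-3.46 -1.38 19.3 ] turn [-0.0023 -0.0009  0.0037]
```

>>> jog_arm:
  series:
    - [[-1.5,1.5,22,0,0,0,60],[0,0,25,0,0,0,60],[0,0,30,0,0,0,60],[0,0,30,0,0,0,60],[0,0,25,0,0,0,60],[0,0,20,0,0,0,60],[0,0,20,0,0,0,60],[0,0,8,0,0,0,60],[0,0,0,0,0,0,60],[0,0,0,0,0,0,60]]

```text
time_s: 3.2
eef_pos: [0.4999, -0.1294, 0.0419]
eef_rot: [0.0, 0.11, 0.994, -0.0]
wrist_force: [0.5, 0.2, -0.3]
opening: 0.706
grasp_force: 0.0
```

```bash
python3 - <<'E'
from m import *
W=cam("wrist"); pickle.dump(W,open("w3.pkl","wb")); cv2.imwrite("pics/w3.png",W["frame"]); bars(W,.016,"w3")
go([.4998,-.1348,.005],-.228+np.pi)
E
```

```text
w3 [489. 250.] ctr [ 0.5374 -0.008 ] size [0.1418 0.0296] yaw 0.036 depth z 0.0074
w3 [  9. 231.] ctr [ 0.4545 -0.2802] size [0.0146 0.0355] yaw -0.491 depth z 0.0216
w3 [274. 287.] ctr [ 0.5285 -0.1413] size [0.0295 0.1186] yaw -0.227 depth z 0.016
pos [ 0.5003 -0.1296  0.0423] toolx yaw 2.9208 shift mm [-0.59 -5.18 37.32] turn [-0.0004  0.0016  0.0072]
```

View pics/w3.png

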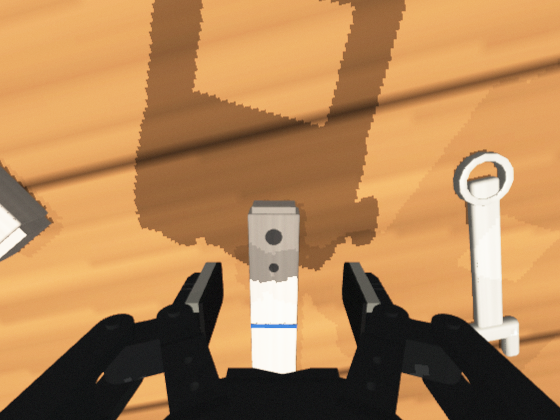

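The picture shows the blank between the fingers at (274,290), with its blue line at row 326. The fingers are centred about 5 mm to its right. I'll correct, descend and grip.

>>> jog_arm:
  series:
    - [[0,-2.5,8,0,0,0.007,60],[0,-2.7,9,0,0,0,60],[-0.5,0,9,0,0,0,60],[0,0,7,0,0,0,60],[0,0,4,0,0,0,60],[0,0,0,0,0,0,60],[0,0,0,0,0,0,0],[0,0,0,0,0,0,0],[0,0,0,0,0,0,0],[0,0,0,0,0,0,0]]

```text
time_s: 4.25
eef_pos: [0.4994, -0.1348, 0.0049]
eef_rot: [0.001, 0.114, 0.994, -0.0]
wrist_force: [-0.0, -0.4, 4.6]
opening: 0.329
grasp_force: 59.7
```

```bash
python3 - <<'E'
from h import *
o=ctrl.get_obs();print(o["opening"],o["grasp_force"],o["wrist_force"].round(1),o["torque"].round(2))
# pre-insert: blank lead end before lip; blank middle at jig x=-190, grip 50 behind
a=np.array([.5445,.2003]);y=.122;u=np.array([np.cos(y),np.sin(y)])
for gx in(-.25,-.09): print(gx,a+gx*u)
p=a-.25*u
go([*p,.08],np.pi+y)
E
```

```text
0.32921100839513606 59.676164388656616 [-0.  -0.4  4.6] [ 0.07  0.14 -0.  ]
-0.25 [0.29635819 0.1698756 ]
-0.09 [0.45516895 0.18934722]
pos [ 0.4994 -0.1348  0.0049] toolx yaw 2.9139 shift mm [266.46 250.92 -75.47] turn [-0.0006  0.0011 -0.3497]
```

>>> jog_arm:
  series:
    - [[0,0,-10,0,0,0,0],[0,0,-20,0,0,0,0],[0,0,-25,0,0,0,0],[0,0,-15,0,0,-0.1,0],[0,0,0,0,0,-0.1,0],[0,0,0,0,0,-0.1,0],[0,0,0,0,0,-0.05,0],[12,25,0,0,0,0,0],[15,34,0,0,0,0,0],[15,34,0,0,0,0,0]]

```text
time_s: 5.25
eef_pos: [0.4449, -0.0466, 0.0745]
eef_rot: [-0.0, -0.06, 0.998, 0.0]
wrist_force: [-0.7, -0.3, -1.9]
opening: 0.33
grasp_force: 59.5
```

>>> jog_arm:
  series:
    - [[15,34,0,0,0,0,0],[15,34,0,0,0,0,0],[15,34,0,0,0,0,0],[15,34,0,0,0,0,0],[14,34,0,0,0,0,0],[14,32,0,0,0,0,0],[10,20,0,0,0,0,0],[4,10,0,0,0,0,0],[0,0,0,0,0,0,0],[0,0,0,0,0,0,0]]

```text
time_s: 6.25
eef_pos: [0.317, 0.1702, 0.0746]
eef_rot: [0.0, -0.061, 0.998, -0.0]
wrist_force: [0.1, -0.5, -1.2]
opening: 0.33
grasp_force: 59.5
```

```bash
cat > lo.py <<'E'
from m import *
from jig import jig
import sys
c=cam("wrist"); pickle.dump(c,open(sys.argv[1]+".pkl","wb")); cv2.imwrite(f"pics/{sys.argv[1]}.png",c["frame"])
P=cloud(c); o=ctrl.get_obs(); p=o["eef_pos"]; h=cv2.cvtColor(c["frame"],cv2.COLOR_BGR2HSV)
m=(h[...,1]<60)&(h[...,2]>110)&(abs(P[...,2]-(p[2]+.011))<.006)&(np.hypot(P[...,0]-p[0],P[...,1]-p[1])<.17)
n,l,s,ce=cv2.connectedComponentsWithStats(m.astype(np.uint8)); i=1+s[1:,4].argmax(); q=P[l==i]
r=cv2.minAreaRect(q[:,:2].astype(np.float32)); print("blank top px",s[i,4],ce[i].round(),"ctr",np.round(r[0],4),np.round(r[1],4),"ang",round(r[2],2))
A=np.c_[q[:,:2]-p[:2],np.ones(len(q))]; print("plane slopes x,y and z at tcp",np.linalg.lstsq(A,q[:,2],rcond=None)[0].round(4))
jig(c)
print(o["time_s"],o["wrist_force"].round(1),o["torque"].round(2),o["opening"].round(3))
E
python3 lo.py w4; python3 -c "
from h import *
go([.316,.172,.075],np.pi+.122)"
```

```text
blank top px 7801 [282. 298.] ctr [0.3278 0.1717] [0.08   0.0296] ang 7.11
plane slopes x,y and z at tcp [0.0015 0.0022 0.0856]
bed few
rails/stop few
stop few
bridge few
collar few
knob few
pos [0.3171 0.1699 0.0745] toolx yaw -3.0199 shift mm [ 0.87  2.18 -0.46] turn [-0.0003  0.0007 -0.0003]Traceback (most recent call last):
  File "lo.py", line 11, in <module>
    print(o["time_s"],o["wrist_force"].round(1),o["torque"].round(2),o["opening"].round(3))
                                                                     ^^^^^^^^^^^^^^^^^^
AttributeError: 'float' object has no attribute 'round'
```

View pics/w4.png

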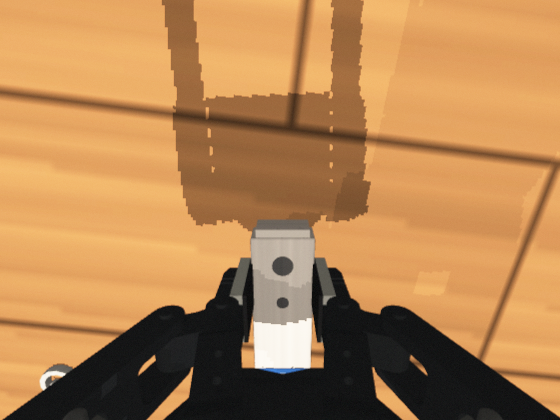

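The blank is level in the grip and aligned at 7.1°. I'll lower it to bed height and check.

>>> jog_arm:
  series:
    - [[0.9,2.2,8,0,0,0,0],[0,0,12,0,0,0,0],[0,0,12,0,0,0,0],[0,0,10,0,0,0,0],[0,0,6,0,0,0,0],[0,0,0,0,0,0,0],[-7,0,0,0,0,0,0],[-12,0,0,0,0,0,0],[-12,0,0,0,0,0,0],[-9,0,0,0,0,0,0]]

```text
time_s: 7.3
eef_pos: [0.3572, 0.1777, 0.0269]
eef_rot: [0.001, -0.061, 0.998, 0.0]
wrist_force: [1.0, 0.4, -1.7]
opening: 0.329
grasp_force: 59.5
```

```bash
sed -i 's/o\["opening"\].round(3)/o["opening"]/' lo.py; python3 lo.py w5; python3 -c "
from h import *
go([.5445-.0988*np.cos(.122),.2001-.0988*np.sin(.122),.0255],np.pi+.122)"
```

```text
blank top px 7982 [282. 297.] ctr [0.368  0.1793] [0.0804 0.0297] ang 6.99
plane slopes x,y and z at tcp [0.0065 0.0033 0.0378]
bed few
rails/stop few
stop few
bridge few
collar few
knob few
7.35 [ 1.3 -0.5 -0.8] [-0.05 -0.    0.  ] 0.33415556620215087
pos [0.3585 0.1778 0.0271] toolx yaw -3.0198 shift mm [-88.53  -0.48   1.97] turn [ 0.0001  0.0036 -0.0002]
```

>>> jog_arm:
  series:
    - [[-5,-0.4,1,0,0,0,0],[-8,0,0,0,0,0,0],[-10,0,0,0,0,0,0],[-11,0,0,0,0,0,0],[-11,0,0,0,0,0,0],[-11,0,0,0,0,0,0],[-11,0,0,0,0,0,0],[-10,0,0,0,0,0,0],[-8,0,0,0,0,0,0],[-3,0,0,0,0,0,0]]

```text
time_s: 8.35
eef_pos: [0.4433, 0.1879, 0.0254]
eef_rot: [0.0, -0.061, 0.998, 0.0]
wrist_force: [-0.5, -1.1, -0.8]
opening: 0.331
grasp_force: 59.6
```

```bash
python3 lo.py w6; python3 -c "
from h import *
go([.5445-.0908*np.cos(.122),.2001-.0908*np.sin(.122),.025],np.pi+.122)"
```

```text
blank top px 8035 [282. 296.] ctr [0.4543 0.1896] [0.0805 0.03  ] ang 6.77
plane slopes x,y and z at tcp [0.0071 0.0034 0.0362]
bed 929 z 0.0202 ctr [0.5045 0.1953] [0.0584 0.1234] ang 7.17
rails/stop 336 z 0.03 ctr [0.4662 0.1911] [0.0713 0.0526] ang 8.14
stop 7364 z 0.0365 ctr [0.458  0.1952] [0.0722 0.054 ] ang 19.99
bridge 2010 z 0.1124 ctr [0.4315 0.1851] [0.0111 0.0936] ang 7.09
collar few
knob few
rail 63 [0.4933 0.2155] [0.4884 0.2133] [0.4964 0.2174]
rail 26 [0.4995 0.1732] [0.4966 0.1722] [0.5014 0.1748]
8.4 [ 0.4 -0.1 -1.9] [-0.01  0.03 -0.03] 0.3282979494410482
pos [0.4432 0.1878 0.0253] toolx yaw -3.0196 shift mm [-11.23  -0.15   0.35] turn [ 0.      0.0005 -0.    ]
```

View pics/w6.png

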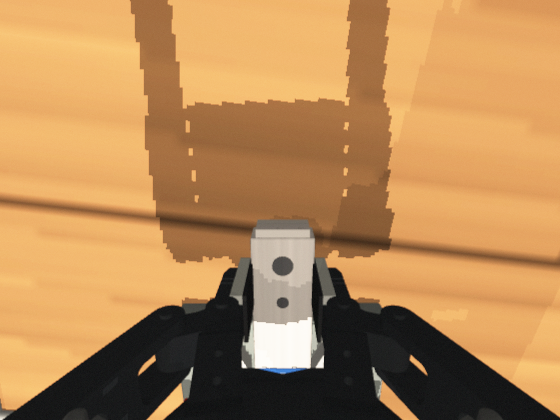

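The blank is held square at (282,296), over the bed and with no contact force. About 11 mm remain.

>>> jog_arm:
  series:
    - [[-1,0,0,0,0,0,0],[-1.5,0,0,0,0,0,0],[-1.5,0,0,0,0,0,0],[-1.5,0,0,0,0,0,0],[-1,0,0,0,0,0,0],[-0.5,0,0,0,0,0,0],[-0.5,0,0,0,0,0,0],[0,0,0,0,0,0,0],[0,0,0,0,0,0,0],[0,0,0,0,0,0,0]]

```text
time_s: 9.4
eef_pos: [0.4497, 0.1887, 0.0253]
eef_rot: [0.0, -0.061, 0.998, -0.0]
wrist_force: [-0.7, -0.4, -1.6]
opening: 0.336
grasp_force: 59.6
```

>>> jog_arm:
  series:
    - [[-0.2,0,0,0,0,0,0],[-0.2,0,0,0,0,0,0],[-0.2,0,0,0,0,0,0],[-0.2,0,0,0,0,0,0],[-0.2,0,0,0,0,0,0],[0,0,0,0,0,0,0],[0,0,0,0,0,0,0],[0,0,0,0,0,0,0],[0,0,0,0,0,0,0],[0,0,0,0,0,0,0]]

```text
time_s: 10.4
eef_pos: [0.4507, 0.1888, 0.0253]
eef_rot: [0.0, -0.061, 0.998, -0.0]
wrist_force: [0.4, 0.1, -1.4]
opening: 0.333
grasp_force: 59.6
```

>>> jog_arm:
  series:
    - [[-0.2,0,0,0,0,0,0],[-0.2,0,0,0,0,0,0],[-0.2,0,0,0,0,0,0],[-0.2,0,0,0,0,0,0],[-0.2,0,0,0,0,0,0],[-0.2,0,0,0,0,0,0],[-0.1,0,0,0,0,0,0],[0,0,0,0,0,0,0],[0,0,0,0,0,0,0],[0,0,0,0,0,0,0]]

```text
time_s: 11.4
eef_pos: [0.452, 0.189, 0.0253]
eef_rot: [0.0, -0.061, 0.998, -0.0]
wrist_force: [-0.6, 0.6, -0.3]
opening: 0.33
grasp_force: 59.6
```

>>> jog_arm:
  series:
    - [[-0.1,0,0,0,0,0,0],[-0.1,0,0,0,0,0,0],[-0.1,0,0,0,0,0,0],[-0.1,0,0,0,0,0,0],[-0.1,0,0,0,0,0,0],[-0.1,0,0,0,0,0,0],[-0.1,0,0,0,0,0,0],[-0.1,0,0,0,0,0,0],[0,0,0,0,0,0,0],[0,0,0,0,0,0,0]]

```text
time_s: 12.4
eef_pos: [0.4528, 0.1891, 0.0253]
eef_rot: [0.0, -0.061, 0.998, 0.0]
wrist_force: [-0.5, -0.6, -1.3]
opening: 0.331
grasp_force: 59.6
```

>>> jog_arm:
  series:
    - [[-0.1,0,0,0,0,0,0],[-0.1,0,0,0,0,0,0],[-0.1,0,0,0,0,0,0],[-0.1,0,0,0,0,0,0],[-0.1,0,0,0,0,0,0],[-0.1,0,0,0,0,0,0],[-0.1,0,0,0,0,0,0],[0,0,0,0,0,0,0],[0,0,0,0,0,0,0],[0,0,0,0,0,0,0]]

```text
time_s: 13.4
eef_pos: [0.4535, 0.1892, 0.0253]
eef_rot: [0.0, -0.061, 0.998, -0.0]
wrist_force: [-1.1, -0.2, -2.1]
opening: 0.33
grasp_force: 59.6
```

>>> jog_arm:
  series:
    - [[-0.1,0,0,0,0,0,0],[-0.1,0,0,0,0,0,0],[-0.1,0,0,0,0,0,0],[-0.1,0,0,0,0,0,0],[-0.1,0,0,0,0,0,0],[-0.1,0,0,0,0,0,0],[0,0,0,0,0,0,0],[0,0,0,0,0,0,0],[0,0,0,0,0,0,0],[0,0,0,0,0,0,0]]

```text
time_s: 14.4
eef_pos: [0.454, 0.1892, 0.0253]
eef_rot: [0.0, -0.061, 0.998, -0.0]
wrist_force: [0.1, -0.0, -1.7]
opening: 0.328
grasp_force: 59.6
```

>>> jog_arm:
  series:
    - [[-0.1,0,0,0,0,0,0],[-0.1,0,0,0,0,0,0],[-0.1,0,0,0,0,0,0],[-0.1,0,0,0,0,0,0],[-0.1,0,0,0,0,0,0],[-0.1,0,0,0,0,0,0],[0,0,0,0,0,0,0],[0,0,0,0,0,0,0],[0,0,0,0,0,0,0],[0,0,0,0,0,0,0]]

```text
time_s: 15.4
eef_pos: [0.4546, 0.1893, 0.0253]
eef_rot: [0.0, -0.061, 0.998, -0.0]
wrist_force: [-0.3, -0.7, -1.7]
opening: 0.331
grasp_force: 59.6
```

>>> jog_arm:
  series:
    - [[-0.1,0,0,0,0,0,0],[-0.1,0,0,0,0,0,0],[-0.1,0,0,0,0,0,0],[-0.1,0,0,0,0,0,0],[-0.1,0,0,0,0,0,0],[-0.1,0,0,0,0,0,0],[0,0,0,0,0,0,0],[0,0,0,0,0,0,0],[0,0,0,0,0,0,0],[0,0,0,0,0,0,0]]

```text
time_s: 16.4
eef_pos: [0.455, 0.1893, 0.0252]
eef_rot: [-0.0, -0.061, 0.998, -0.0]
wrist_force: [-1.9, -0.0, -1.5]
opening: 0.326
grasp_force: 59.6
```

>>> jog_arm:
  series:
    - [[-0.1,0,0,0,0,0,0],[-0.1,0,0,0,0,0,0],[-0.1,0,0,0,0,0,0],[-0.1,0,0,0,0,0,0],[-0.1,0,0,0,0,0,0],[-0.1,0,0,0,0,0,0],[0,0,0,0,0,0,0],[0,0,0,0,0,0,0],[0,0,0,0,0,0,0],[0,0,0,0,0,0,0]]

```text
time_s: 17.4
eef_pos: [0.455, 0.1894, 0.025]
eef_rot: [-0.001, -0.061, 0.998, -0.0]
wrist_force: [-5.5, -1.2, 0.3]
opening: 0.331
grasp_force: 59.7
```

The blank has met the stop, at -5.5 N. I'll release it.

>>> jog_arm:
  series:
    - [[0,0,0,0,0,0,45],[0,0,0,0,0,0,50],[0,0,0,0,0,0,55],[0,0,0,0,0,0,55],[0,0,0,0,0,0,55],[0,0,0,0,0,0,55],[0,0,0,0,0,0,55],[0,0,0,0,0,0,55],[0,0,0,0,0,0,55],[0,0,0,0,0,0,55]]

```text
time_s: 18.4
eef_pos: [0.4558, 0.1895, 0.0253]
eef_rot: [-0.0, -0.061, 0.998, -0.0]
wrist_force: [0.4, -0.0, -0.6]
opening: 0.644
grasp_force: 0.0
```

```bash
python3 lo.py w7 | grep -v few; python3 -c "
from h import *
go([.5445-.0908*np.cos(.122),.2001-.0908*np.sin(.122),.20],np.pi+.122)"
```

```text
blank top px 8156 [282. 295.] ctr [0.4657 0.1908] [0.0801 0.0301] ang 7.29
plane slopes x,y and z at tcp [0.0087 0.0019 0.0359]
bed 3154 z 0.0201 ctr [0.4888 0.1936] [0.1074 0.1047] ang 50.92
rails/stop 2258 z 0.03 ctr [0.4696 0.1909] [0.0878 0.0677] ang 6.71
stop 8717 z 0.0361 ctr [0.4625 0.1976] [0.0832 0.0744] ang 31.37
bridge 7135 z 0.113 ctr [0.4422 0.1862] [0.0148 0.1287] ang 6.86
collar 178 z 0.1213 ctr [0.4353 0.1868] [0.0017 0.0438] ang 6.98
rail 1207 [0.4371 0.1862] [0.427  0.1728] [0.4566 0.2025]
rail 41 [0.4397 0.201 ] [0.4369 0.1987] [0.4433 0.2031]
rail 29 [0.4457 0.2023] [0.4434 0.2005] [0.4479 0.2039]
rail 1432 [0.488  0.1917] [0.4486 0.1757] [0.5118 0.2105]
rail 512 [0.4615 0.198 ] [0.4491 0.1851] [0.4796 0.2072]
rail 54 [0.4596 0.1769] [0.4568 0.1745] [0.4637 0.1802]
rail 78 [0.4672 0.1854] [0.4633 0.1816] [0.4726 0.1896]
rail 49 [0.4766 0.1835] [0.4738 0.1803] [0.4809 0.1866]
rail 52 [0.4803 0.2074] [0.4736 0.2059] [0.4867 0.2089]
rail 696 [0.4997 0.1693] [0.4845 0.16  ] [0.5142 0.1781]
rail 725 [0.4933 0.2186] [0.4776 0.2117] [0.509  0.2264]
18.45 [ 1.4  0.7 -0.2] [ 0.02 -0.03 -0.04] 0.6451208188788764
pos [0.4558 0.1895 0.0253] toolx yaw -3.0194 shift mm [   1.49   -0.22 -174.74] turn [-0.     -0.0001  0.0002]
```

The blank is home and free. I'll rise straight up and look at the knob.

>>> jog_arm:
  series:
    - [[0,0,-10,0,0,0,60],[0,0,-20,0,0,0,60],[0,0,-25,0,0,0,65],[0,0,-25,0,0,0,65],[0,0,-25,0,0,0,65],[0,0,-25,0,0,0,65],[0,0,-25,0,0,0,65],[0,0,-20,0,0,0,65],[0,0,-10,0,0,0,65],[0,0,0,0,0,0,65]]

```text
time_s: 19.45
eef_pos: [0.4568, 0.1896, 0.2122]
eef_rot: [0.002, -0.061, 0.998, 0.0]
wrist_force: [-0.4, -1.0, -0.8]
opening: 0.766
grasp_force: 0.0
```

```bash
python3 - <<'E'
from jig import *
c=cam("wrist"); pickle.dump(c,open("w8.pkl","wb")); jig(c)
f=c["frame"]; s=cam("scene"); pickle.dump(s,open("s8.pkl","wb"))
im=np.zeros((600,800,3),np.uint8); im[:420,:560]=f; im[300:,500:]=cv2.resize(s["frame"][130:210,250:330],(300,300),interpolation=cv2.INTER_CUBIC); cv2.imwrite("pics/w8.png",im)
go([.5444,.2002,.20],np.pi+.122)
E
```

```text
bed 4311 z 0.02 ctr [0.5001 0.1947] [0.1489 0.1242] ang 7.22
rails/stop 1235 z 0.03 ctr [0.5065 0.1843] [0.1453 0.1088] ang 30.87
stop 2796 z 0.0361 ctr [0.5075 0.1847] [0.1449 0.1083] ang 31.15
bridge 2508 z 0.1149 ctr [0.545  0.2003] [0.0351 0.1239] ang 6.8
collar 1354 z 0.125 ctr [0.5399 0.2   ] [0.047  0.0573] ang 4.17
knob 1817 z 0.1579 ctr [0.5443 0.2001] [0.0378 0.0385] ang 59.09
mark 133 [0.5498 0.1925 0.157 ]
rail 1391 [0.4826 0.2015] [0.4264 0.1739] [0.565  0.2282]
rail 485 [0.5243 0.1747] [0.4842 0.1582] [0.5703 0.1857]
rail 245 [0.5306 0.1978] [0.5126 0.182 ] [0.546  0.2152]
rail 70 [0.5155 0.2036] [0.5089 0.1911] [0.5219 0.2117]
pos [0.4554 0.1894 0.2097] toolx yaw -3.0194 shift mm [-89.69  -0.11   9.61] turn [-0.     -0.0008  0.0002]
```

View pics/w8.png

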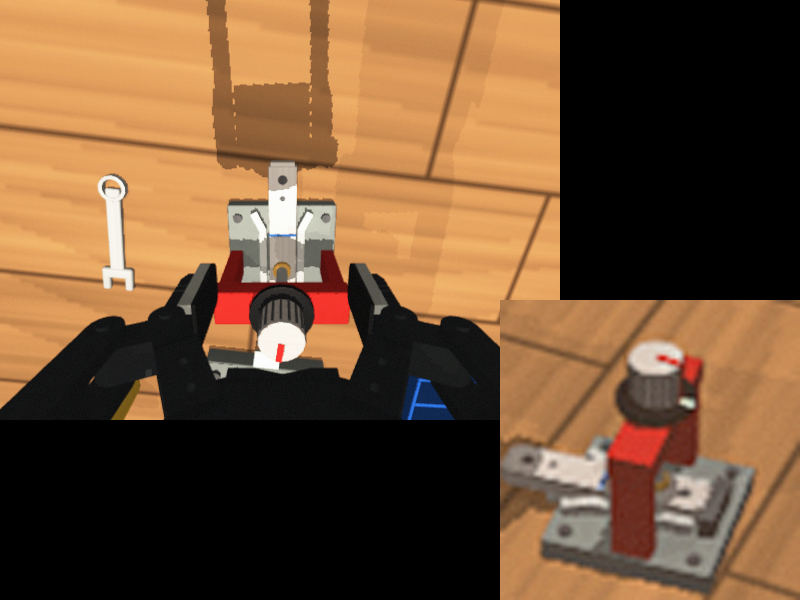

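The blank lies in the channel with its end at the stop (scene crop at 690,500). The knob cap is at (280,340) and the marks are in line. I'll go over the knob.

>>> jog_arm:
  series:
    - [[-6,0,0,0,0,0,65],[-12,0,0,0,0,0,65],[-16,0,0,0,0,0,65],[-18,0,0,0,0,0,65],[-16,0,0,0,0,0,65],[-12,0,0,0,0,0,65],[-6,0,0,0,0,0,65],[-3.7,0,0,0,0,0,65],[0,0,0,0,0,0,65],[0,0,0,0,0,0,65]]

```text
time_s: 20.55
eef_pos: [0.5445, 0.2004, 0.2102]
eef_rot: [-0.0, -0.061, 0.998, -0.0]
wrist_force: [-0.4, 0.3, 0.6]
opening: 0.764
grasp_force: 0.0
```

```bash
python3 -c "
from h import *
go([.5443,.2001,.131],np.pi+.122);print(ctrl.get_obs()['q'].round(3))"
```

```text
pos [0.5445 0.2004 0.2102] toolx yaw -3.0192 shift mm [ 0.16 -0.31 79.2 ] turn [ 0.     -0.0005  0.0004]
[ 0.148  0.212  1.615  0.     1.316 -1.545]
```

>>> jog_arm:
  series:
    - [[0,-0.3,8,0,0,0,65],[0,0,14,0,0,0,65],[0,0,16,0,0,0,65],[0,0,16,0,0,0,65],[0,0,13,0,0,0,65],[0,0,8,0,0,0,65],[0,0,4,0,0,0,65],[0,0,0,0,0,0,65],[0,0,0,0,0,0,65],[0,0,0,0,0,0,65]]

```text
time_s: 21.55
eef_pos: [0.5455, 0.2002, 0.1321]
eef_rot: [0.001, -0.061, 0.998, 0.0]
wrist_force: [-0.3, 0.3, -0.7]
opening: 0.764
grasp_force: 0.0
```

>>> jog_arm:
  series:
    - [[0,0,0,0,0,0,30],[0,0,0,0,0,0,30],[0,0,0,0,0,0,20],[0,0,0,0,0,0,10],[0,0,0,0,0,0,0],[0,0,0,0,0,0,0],[0,0,0,0,0,0,0],[0,0,0,0,0,0,0],[0,0,0,0,0,0,0],[0,0,0,0,0,0,0]]

```text
time_s: 22.55
eef_pos: [0.5453, 0.1998, 0.1321]
eef_rot: [0.0, -0.061, 0.998, -0.0]
wrist_force: [-1.2, -2.2, 5.6]
opening: 0.426
grasp_force: 59.7
```

```bash
cat > st.py <<'E'
from h import *
o=ctrl.get_obs();M=R.from_quat(np.roll(o["eef_rot"],-1)).as_matrix();print("yaw",np.arctan2(M[1,0],M[0,0]).round(4),"pos",o["eef_pos"].round(4),"F",o["wrist_force"].round(1),"T",o["torque"].round(3),"q6",o["q"][5].round(3),o["opening"],o["grasp_force"],"eff6",o["joint_efforts"][5].round(3))
E
python3 st.py
```

```text
yaw -3.0194 pos [0.5453 0.1998 0.1321] F [-1.2 -2.2  5.6] T [-0.43   0.282  0.054] q6 -1.545 0.42584362587688285 59.65667903423309 eff6 0.034
```

>>> jog_arm:
  series:
    - [[0,0,0,0,0,0.04,0],[0,0,0,0,0,0.07,0],[0,0,0,0,0,0.08,0],[0,0,0,0,0,0.08,0],[0,0,0,0,0,0.08,0],[0,0,0,0,0,0.08,0],[0,0,0,0,0,0.07,0],[0,0,0,0,0,0.05,0],[0,0,0,0,0,0.03,0],[0,0,0,0,0,0.02,0]]

```text
time_s: 23.55
eef_pos: [0.5454, 0.2004, 0.1321]
eef_rot: [0.001, 0.237, 0.972, 0.0]
wrist_force: [-0.7, 0.3, 6.0]
opening: 0.426
grasp_force: 59.5
```

```bash
python3 st.py; cat > mk.py <<'E'
from h import *
import sys
# angles about the axis (world, rad) of knob's red mark (z .158) and collar's white mark (rim), scene camera
c=cam("scene"); cv2.imwrite("pics/"+sys.argv[1]+".png",cv2.resize(c["frame"][135:195,260:320],(600,600),interpolation=cv2.INTER_CUBIC))
P=cloud(c);h=cv2.cvtColor(c["frame"],cv2.COLOR_BGR2HSV);a=np.array([.5443,.2001])
g=(h[...,1]<50)&(h[...,2]>140)&(abs(P[...,2]-.123)<.006)
v,u=np.where(g&(abs(np.hypot(P[...,0]-a[0],P[...,1]-a[1])-.028)<.01))
print("white",len(u),np.c_[u,v].mean(0) if len(u) else "")
if len(u): q=onplane(c,np.c_[u,v],.124).mean(0)[:2]-a; print("angle",np.arctan2(q[1],q[0]).round(3),"r",np.hypot(*q).round(4))
E
python3 mk.py m1
```

```text
yaw 2.663 pos [0.5454 0.2004 0.1321] F [-0.7  0.3  6. ] T [0.077 0.236 0.135] q6 -0.945 0.4259375500927729 59.52012062072754 eff6 -0.029
white 6 [295.83333333 159.83333333]
angle -0.681 r 0.0293
```

>>> jog_arm:
  series:
    - [[0,0,0,0,0,0.03,0],[0,0,0,0,0,0.03,0],[0,0,0,0,0,0.03,0],[0,0,0,0,0,0.03,0],[0,0,0,0,0,0.03,0],[0,0,0,0,0,0.03,0],[0,0,0,0,0,0.03,0],[0,0,0,0,0,0.03,0],[0,0,0,0,0,0.03,0],[0,0,0,0,0,0.03,0]]

```text
time_s: 24.6
eef_pos: [0.5456, 0.2007, 0.1321]
eef_rot: [0.001, 0.38, 0.925, 0.001]
wrist_force: [0.9, 1.2, 3.7]
opening: 0.428
grasp_force: 59.5
```

```bash
python3 st.py
```

```text
yaw 2.363 pos [0.5456 0.2007 0.1321] F [0.9 1.2 3.7] T [0.195 0.033 0.177] q6 -0.644 0.4279505691789761 59.538336396217346 eff6 -0.269
```

>>> jog_arm:
  series:
    - [[0,0,0,0,0,0.02,0],[0,0,0,0,0,0.02,0],[0,0,0,0,0,0.02,0],[0,0,0,0,0,0.02,0],[0,0,0,0,0,0.02,0],[0,0,0,0,0,0.02,0],[0,0,0,0,0,0.02,0],[0,0,0,0,0,0.02,0],[0,0,0,0,0,0,0],[0,0,0,0,0,0,0]]

```text
time_s: 25.6
eef_pos: [0.5457, 0.2007, 0.1321]
eef_rot: [0.001, 0.452, 0.892, 0.001]
wrist_force: [-0.2, 1.6, 5.7]
opening: 0.428
grasp_force: 59.6
```

```bash
python3 st.py
```

```text
yaw 2.2034 pos [0.5457 0.2007 0.1321] F [-0.2  1.6  5.7] T [ 0.392 -0.09  -0.082] q6 -0.485 0.4280416764751524 59.612789154052734 eff6 -0.107
```

>>> jog_arm:
  series:
    - [[0,0,0,0,0,0.02,0],[0,0,0,0,0,0.02,0],[0,0,0,0,0,0.02,0],[0,0,0,0,0,0.02,0],[0,0,0,0,0,0.02,0],[0,0,0,0,0,0.02,0],[0,0,0,0,0,0.02,0],[0,0,0,0,0,0.02,0],[0,0,0,0,0,0.02,0],[0,0,0,0,0,0.02,0]]

```text
time_s: 26.6
eef_pos: [0.5459, 0.2008, 0.1321]
eef_rot: [0.001, 0.539, 0.842, 0.001]
wrist_force: [1.4, 3.5, 4.3]
opening: 0.425
grasp_force: 59.6
```

```bash
python3 st.py
```

```text
yaw 2.0028 pos [0.5459 0.2008 0.1321] F [1.4 3.5 4.3] T [ 0.594 -0.361  0.077] q6 -0.284 0.42503889459501293 59.604318737983704 eff6 -0.137
```

>>> jog_arm:
  series:
    - [[0,0,0,0,0,0.02,0],[0,0,0,0,0,0.02,0],[0,0,0,0,0,0.02,0],[0,0,0,0,0,0.02,0],[0,0,0,0,0,0.02,0],[0,0,0,0,0,0.02,0],[0,0,0,0,0,0.02,0],[0,0,0,0,0,0.02,0],[0,0,0,0,0,0.02,0],[0,0,0,0,0,0.02,0]]

```text
time_s: 27.6
eef_pos: [0.5461, 0.2009, 0.1321]
eef_rot: [0.001, 0.621, 0.784, 0.002]
wrist_force: [3.8, 4.4, 5.3]
opening: 0.426
grasp_force: 59.6
```

```bash
python3 st.py; python3 mk.py m2
```

```text
yaw 1.8026 pos [0.5461 0.2009 0.1321] F [3.8 4.4 5.3] T [ 0.789 -0.593  0.113] q6 -0.084 0.42575121662451915 59.60726201534271 eff6 -0.132
white 3 [288.33333333 160.33333333]
angle -1.367 r 0.029
```

The torque is still near 0.13 N m, and the collar's white mark at -1.37 rad has turned with the knob, so it is not tight yet.

>>> jog_arm:
  series:
    - [[0,0,0,0,0,0.02,0],[0,0,0,0,0,0.02,0],[0,0,0,0,0,0.02,0],[0,0,0,0,0,0.02,0],[0,0,0,0,0,0.02,0],[0,0,0,0,0,0.02,0],[0,0,0,0,0,0.02,0],[0,0,0,0,0,0.02,0],[0,0,0,0,0,0.02,0],[0,0,0,0,0,0.02,0]]

```text
time_s: 28.65
eef_pos: [0.5464, 0.2009, 0.1322]
eef_rot: [0.001, 0.696, 0.718, 0.002]
wrist_force: [4.1, 4.9, 4.8]
opening: 0.428
grasp_force: 59.6
```

```bash
python3 st.py; python3 mk.py m3
```

```text
yaw 1.6029 pos [0.5464 0.2009 0.1322] F [4.1 4.9 4.8] T [ 0.802 -0.755  0.181] q6 0.116 0.427943502305894 59.550719261169434 eff6 -0.014
white 3 [286.33333333 159.33333333]
angle -1.593 r 0.0269
```

>>> jog_arm:
  series:
    - [[0,0,0,0,0,0.02,0],[0,0,0,0,0,0.02,0],[0,0,0,0,0,0.02,0],[0,0,0,0,0,0.02,0],[0,0,0,0,0,0.02,0],[0,0,0,0,0,0.02,0],[0,0,0,0,0,0.02,0],[0,0,0,0,0,0.02,0],[0,0,0,0,0,0.02,0],[0,0,0,0,0,0.02,0]]

```text
time_s: 29.7
eef_pos: [0.5466, 0.2009, 0.1321]
eef_rot: [0.001, 0.764, 0.645, 0.002]
wrist_force: [4.9, 5.3, 4.0]
opening: 0.428
grasp_force: 59.5
```

```bash
python3 st.py; python3 mk.py m4
```

```text
yaw 1.4031 pos [0.5466 0.2009 0.1321] F [4.9 5.3 4. ] T [ 0.769 -0.845  0.339] q6 0.315 0.4284642440675646 59.463443756103516 eff6 0.09
white 3 [285.33333333 159.33333333]
angle -1.676 r 0.0282
```

The torque has risen to 0.34, so it is near slip. A short further turn.

>>> jog_arm:
  series:
    - [[0,0,0,0,0,0.01,0],[0,0,0,0,0,0.01,0],[0,0,0,0,0,0.01,0],[0,0,0,0,0,0.01,0],[0,0,0,0,0,0.01,0],[0,0,0,0,0,0.01,0],[0,0,0,0,0,0.01,0],[0,0,0,0,0,0.01,0],[0,0,0,0,0,0.01,0],[0,0,0,0,0,0.01,0]]

```text
time_s: 30.75
eef_pos: [0.5466, 0.2008, 0.1321]
eef_rot: [0.001, 0.795, 0.607, 0.002]
wrist_force: [5.3, 5.2, 2.5]
opening: 0.426
grasp_force: 59.5
```

```bash
python3 st.py; python3 mk.py m5
```

```text
yaw 1.3035 pos [0.5466 0.2008 0.1321] F [5.3 5.2 2.5] T [ 0.753 -0.918  0.332] q6 0.415 0.42625702145247724 59.48577046394348 eff6 0.222
white 4 [285.75 159.  ]
angle -1.667 r 0.0265
```

The torque is level and the collar mark did not move over the last 0.1 rad, so the clutch has slipped. I'll let go and rise.

>>> jog_arm:
  series:
    - [[0,0,0,0,0,0,45],[0,0,0,0,0,0,55],[0,0,0,0,0,0,65],[0,0,0,0,0,0,65],[0,0,0,0,0,0,65],[0,0,0,0,0,0,65],[0,0,-5,0,0,0,65],[0,0,-15,0,0,0,65],[0,0,-20,0,0,0,65],[0,0,-20,0,0,0,65]]

```text
time_s: 31.8
eef_pos: [0.5451, 0.2002, 0.1932]
eef_rot: [0.0, 0.795, 0.607, 0.0]
wrist_force: [1.3, -0.4, -0.1]
opening: 0.763
grasp_force: 0.0
```

>>> jog_arm:
  series:
    - [[0,0,-20,0,0,0,65],[0,0,-20,0,0,0,65],[0,0,-20,0,0,0,65],[0,0,-20,0,0,0,65],[0,0,-20,0,0,0,65],[0,0,-10,0,0,0,65],[0,0,0,0,0,0,65],[0,0,0,0,0,0,65],[0,0,0,0,0,0,65],[0,0,0,0,0,0,65]]

```text
time_s: 32.8
eef_pos: [0.5444, 0.2, 0.3]
eef_rot: [-0.001, 0.795, 0.607, -0.001]
wrist_force: [-0.5, -0.4, 0.3]
opening: 0.762
grasp_force: 0.0
```

```bash
python3 st.py; python3 mk.py m6; python3 - <<'E'
from h import *
a=np.array([.5443,.2001])
ims=[]
for n in("scene","top","wrist"):
    c=cam(n);P=cloud(c);h=cv2.cvtColor(c["frame"],cv2.COLOR_BGR2HSV)
    r=np.hypot(P[...,0]-a[0],P[...,1]-a[1])
    red=((h[...,0]<10)|(h[...,0]>170))&(h[...,1]>80)&(P[...,2]>.148)&(P[...,2]<.168)&(r<.024)
    wh=(h[...,1]<60)&(h[...,2]>110)&(abs(P[...,2]-.124)<.006)&(abs(r-.027)<.008)
    for nm,m,z in(("red",red,.158),("white",wh,.125)):
        v,u=np.where(m)
        if len(u): q=onplane(c,np.c_[u,v],z).mean(0)[:2]-a; print(n,nm,len(u),np.arctan2(q[1],q[0]).round(3),np.hypot(*q).round(4))
    p=proj(c,[[*a,.14]])[0].astype(int); x,y=np.clip(p-30,0,[500,360])
    ims.append(cv2.resize(c["frame"][y:y+60,x:x+60],(266,266),interpolation=cv2.INTER_CUBIC))
im=np.hstack(ims); cv2.imwrite("pics/fin.png",im)
E
```

```text
yaw 1.3037 pos [0.5444 0.2    0.3   ] F [-0.5 -0.4  0.3] T [-0.002  0.005 -0.06 ] q6 0.415 0.7623258399792983 0.0 eff6 0.0
white 4 [286.5 159.5]
angle -1.567 r 0.0274
scene red 19 -1.579 0.0196
scene white 8 -1.538 0.0283
top red 19 -1.784 0.0121
top white 14 -0.521 0.0128
wrist red 109 -1.602 0.0094
wrist white 27 0.307 0.022
```

View pics/fin.png

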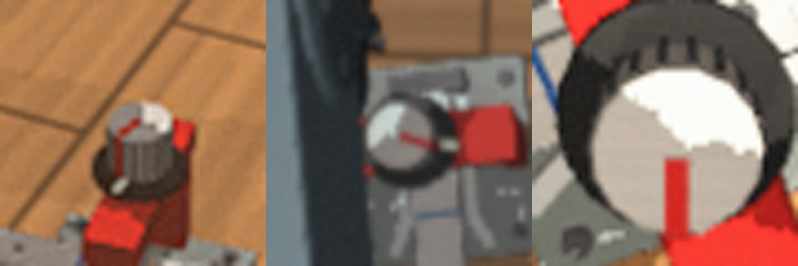

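```bash
python3 - <<'E'
from h import *
from jig import jig
a=np.array([.5443,.2001])
for n in("scene","top","wrist"):
    c=cam(n);P=cloud(c);h=cv2.cvtColor(c["frame"],cv2.COLOR_BGR2HSV)
    r=np.hypot(P[...,0]-a[0],P[...,1]-a[1])
    m=((h[...,0]<10)|(h[...,0]>170))&(h[...,1]>90)&(abs(P[...,2]-.1575)<.0035)&(r<.0185)
    v,u=np.where(m); q=onplane(c,np.c_[u,v],.158)[:,:2]-a
    d=cv2.fitLine(q.astype(np.float32),cv2.DIST_L2,0,.01,.01).ravel()
    print(n,len(u),"mean ang",np.arctan2(*q.mean(0)[::-1]).round(3),"line",np.arctan2(d[1],d[0]).round(3))
    w=(h[...,1]<70)&(h[...,2]>100)&(abs(P[...,2]-.122)<.006)&(r>.024)&(r<.034)
    v,u=np.where(w); q=onplane(c,np.c_[u,v],.124)[:,:2]-a; print("  white angs",np.sort(np.arctan2(q[:,1],q[:,0])).round(2))
c=cam("wrist")
from m import bars
bars(c,.036,"b")
E
```

```text
scene 9 mean ang -1.587 line 1.142
  white angs [-1.65 -1.58 -1.53 -1.5 ]
top 11 mean ang -1.746 line 1.336
  white angs [-1.69 -1.6  -1.6  -0.51  0.51  0.65  0.67  0.74  0.81  0.88  0.94  1.02
  1.34]
wrist 85 mean ang -1.64 line 1.307
  white angs [-2.5  -2.41 -2.35 -2.32 -2.26 -1.28 -1.2  -1.06 -0.92 -0.33 -0.29 -0.26
 -0.22 -0.19 -0.    0.03  0.06  0.07  0.11  0.14  0.15  0.19  0.22  0.3
  0.33  0.34  0.37  0.39  0.42  0.44  0.47  0.49  0.52  0.54  0.57  0.81
  0.84  0.89  0.92  0.97  1.  ]
b [436. 130.] ctr [0.7533 0.1995] size [0.1555 0.1503] yaw 1.557 depth z 0.0262
b [308. 157.] ctr [0.5771 0.2075] size [0.0538 0.1182] yaw -1.44 depth z 0.0205
b [236. 183.] ctr [0.4799 0.2198] size [0.1214 0.0821] yaw 1.208 depth z 0.0347
b [311. 293.] ctr [0.5383 0.0175] size [0.123  0.0352] yaw 0.005 depth z 0.0065
b [ 42. 337.] ctr [0.1078 0.0531] size [0.0389 0.0794] yaw -1.191 depth z 0.0132
b [414. 406.] ctr [ 0.6576 -0.2468] size [0.0614 0.0362] yaw 1.292 depth z 0.0216
```

The red mark is at about -1.83 rad and the white mark at about -1.6 rad. That is roughly 0.2 rad of slip, inside the window, so I'm handing in.

```bash
python3 -c "
from bench import ctrl
print(ctrl.hand_in())"
```

```text
the job is handed in; nothing more can be done
None
```

The job is handed in with no verdict returned: the blank is home against the stop after a gentle contact (about 5.5 N) and clamped, the clutch slipped once by about 0.2 rad, and the gripper is clear; the bystanders were not touched.

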